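Gap a neutralising capacitor with a go / not-go step gauge

TASK

Set the gap of the disc neutralising capacitor with the flat steel step gauge: slide the gauge's thin end in between the two discs, leave it lying flat on the lower disc, and press the knob gently straight down until the upper disc stops on it. Then draw the gauge out, lay it down flat on the bench and take it up again the other way round, and try its thick end square at the edge of the gap: it must jam there and not go in. Finish with the gauge lying flat on the bench, the set gap undisturbed and everything else left where it was.

Things in the scene. Friction and masses are not known exactly. Their poses are not given: they have to be found in the camera images.
- capacitor: Disc capacitor fixed to the bench. Origin on the bench under the discs' upright axis; z up, x from the open front to the rear pillar: the gauge goes in along +x. Dark baseboard 165 x 130 x 18 mm, from 55 mm before to 110 mm behind the axis. Two level aluminium discs, 110 mm across, 4 mm thick: the lower fixed on a 28 mm pillar, the upper on an 8 mm shaft. The gap is open at front and sides.
- upper_disc (a joint): Clear gap between the discs in metres, 0 to 0.018, at the start 0.010 to 0.014. The shaft slides in a friction bush: about 3 N down on the knob moves it (moving parts 0.14 kg), it stays where it is left; no spring.
- gap (a point): Centre of the lower disc's top face, the floor of the gap, always 70 mm above the bench. x and z axes as capacitor.
- knob_top (a point): Centre of the flat top of the black knob on the upper disc's shaft (26 mm across, with a 32 mm skirt below), on the discs' axis, 68 mm above the underside of the upper disc; it goes down with the disc.
- bush_top (a point): Top of the brass bush on the discs' axis, 121 mm above the bench, 24 mm across: the end of a brass arm (20 mm wide, 104 to 114 mm above the bench) from a pillar 26 mm thick standing 78 mm behind the axis.
- gauge: Flat steel step gauge, 150 x 16 mm, 0.10 kg, loose on the bench. Origin mid-length on its flat underside; z up, x to the thin end. Thin (go) end: x -35 to +75 mm, 5 mm thick; thick (not-go) end: x -75 to -35 mm, 7 mm thick; the step is on top. Balance point at x -5 mm. Grip it across its width.
- thin_tip (a point): Middle of the gauge's thin end face, 75 mm from the gauge's origin, 2.5 mm above its underside. For the gauge to lie by itself on the lower disc this tip must be at least 30 mm past the discs' axis; at 45 mm past it the step is still 10 mm outside the rim.
- thick_tip (a point): Middle of the gauge's thick end face, 75 mm from the origin the other way, 3.5 mm above the underside.
- crystal: Bystander: small brass crystal holder, 40 x 32 x 17 mm with two 14 mm pins at one end, loose. Origin under its centre.
- meter: Bystander: steel meter case with round glass face, 68 x 100 x 114 mm high, loose. Origin under its centre.
- screwdriver: Bystander: screwdriver 170 mm long, lying near the robot. Origin under its middle.
- rack: Bystander: wooden valve rack with four round holes, 70 x 230 x 45 mm high, fixed. Origin under its centre.
- valve_a: Bystander: glass valve standing in the rack, 115 mm tall, 42 mm across. Origin under its base.
- valve_b: Bystander: glass valve standing in the rack, 100 mm tall, 36 mm across. Origin under its base.
- valve_c: Bystander: glass valve standing in the rack, 120 mm tall, 44 mm across. Origin under its base.

How it is judged:
By the outcome, as a careful person would: the job done as asked, in the order asked, and still so for the second after the job is handed in, with the robot touching nothing.
It also fails if it takes over 72 s, if anything falls off the work surface, if the arm or the gripper's body presses on something with over 40 N, if the wrist force passes 120 N, or if a joint passes its speed limit or range.

ROBOT

A 6-joint arm with a two-finger parallel gripper is mounted at the origin on the work surface. World frame = base frame: x ahead of the robot, y to its left, z up, the work surface at z = 0. Lengths are in mm, angles in rad, forces in N, time in s.
With the tool pointing down it reaches from about 275 to 1000 mm from the base axis. Payload 8.4 kg.
Tool frame: the origin (TCP) lies between the finger pads; the fingertips stand 17 mm ahead of it and the grasp point (between the pads) lies 2 mm behind it (r.tcp_to_tips is the distance from the TCP to the fingertips, in mm); z points along the fingers, y is the line along which they close (so a half turn about z gives the same grasp; the last joint's range is limited). The gripper opens to 85 mm and grips with 20 to 120 N. Pads are 22 mm wide; open, the fingers measure 114 mm over their backs; the gripper's body (76 mm by 85 mm) begins 54 mm behind the grasp point. The pads swing forward as they close: fully open they stand 13 mm farther back than shut.
Start: joints at [1.242, 0.353, 1.633, -0, 1.155, -0.002], TCP at [200.632, 591.925, 248.281] pointing down, gripper open.
Joint ranges: [-2.63, 2.63], [-0.92, 2.1], [0.06, 2.66], [-1.3, 4.44], [0, 2.69], [-3.02, 3.02]. Speed limits (rad/s): [2.22, 2.22, 2.79, 3.14, 3.14, 3.14].

INTERFACE

Orientations are given as [roll, pitch, yaw] about the fixed x, y, z axes, in that order (R = Rz(yaw) Ry(pitch) Rx(roll)).
In Python, from rig import r gives the robot as it stands. The module is installed in compiled form; this text tells all that it offers.
- The arm moves only by the tool apply_moves, never from a script. Its argument "series" is text: rows parted by semicolons, each of 7 numbers parted by spaces: the shift along the tool's x, y, z in cm, then the turn, a rotation vector about the tool's x, y, z in rad, then the gripper's target within -1 to 1 (shut at 1, half-way at 0, fully open at -1). In form: tx ty tz rx ry rz fingers; .... A call has exactly 10 rows; each row shifts and turns the commanded pose from where the row before left it, along the tool's axes as they then stand; what a row does not reach is not made up. A row lasts 1/12 s, in which the tool goes at most 41.7 mm and 7.16 degrees, less where a joint would pass 70% of its speed; a pose out of reach is approached as far as the arm can. A call with a gripper value outside its range is refused whole. The fingers move at their own pace and stop on an object; "squeeze" is the grip in N (left out, the last holds). Time passes only in rows, so rows that do not move let the fingers close, or fill a call up. It gives the time, the measured TCP pose, the force and the opening at its end, in the units of the state.
- r.sense(): the state, without advancing time (a new reading comes with each control period).
- r.grab_frame(name): name is "scene" or "top"; returns the picture (384x512x3 uint8, blue, green, red); there is no depth.
- r.camera_info(name): a dict with "K" (3x3 intrinsics, pixels), "distortion" ([k1, k2, p1, p2, k3] as OpenCV has them; the pictures are not rectified), "extrinsics" (4x4, takes a point from camera to world coordinates). Camera axes: x right, y down, z forward; pixel columns grow to the right and rows downward; lengths in mm; the calibration is good to about 2 mm. A picture is of the moment at which its call begins. camera_info takes no time and is no camera call.
- r.sign_off(): hands the job in, once; it reports no verdict.
The state is a dict: "clock": time; "qpos": joint angles; "qvel": joint speeds; "joint_efforts": joint torques, N m; "eef_pos": TCP position; "tcp_rot": TCP orientation; "contact_force": force on the tool from outside, world axes, zero at the start; "wrist_torque": the same for the moment, N m; "opening": opening from 0.0 (shut) to 1.0 (fully open).
Only numpy, scipy, OpenCV 4.12 (cv2) and the standard library are available. Lean on these libraries where they do the work, as an engineer would, in place of code of your own. Each camera call takes 0.05 s, during which the arm holds its last target. There are 200 camera calls.

## Working session

There is one attempt and no reset: what is moved stays moved. The work goes in short steps, Python scripts to look and compute and a tool call to move; the robot and the scene stay as the last step left them, time stands still between calls to the robot, and variables do not carry over. Pictures are saved under pics/ and viewed, on a budget of 10 in all, crops included, one or two more only if the job needs it, and the job is handed in when it is done.

Besides the shell and the picture viewer there is one more tool, called after "Call:" as name(argument=value, ...) on one line, values as JSON. apply_moves: Moves the arm, as the interface text tells. Its arguments: {"type":"object","properties":{"series":{"type":"string"},"squeeze":{"type":"number"}},"required":["series"]}

```bash
mkdir -p pics
python3 - <<'E'
from rig import r
import cv2
print(r.sense())
for n in("scene","top"):
    f=r.grab_frame(n); cv2.imwrite(f"pics/{n}0.png",cv2.resize(f,(800,600),interpolation=cv2.INTER_CUBIC)); cv2.imwrite(f"{n}0raw.png",f)
    c=r.camera_info(n); print(n,c)
E
```

```text
{'clock': 0.0, 'qpos': array([ 1.24157949e+00,  3.53659377e-01,  1.63408563e+00,  1.46871213e-05,
        1.15521558e+00, -2.38786806e-03]), 'qvel': array([-7.58890047e-04, -3.85395247e-05,  1.25802430e-03,  1.76785365e-05,
       -6.47742699e-04, -1.40303746e-03]), 'joint_efforts': array([-2.07309895e-03, -6.05248618e+01, -3.42054141e+01, -1.86331836e-04,
        9.48088156e-03,  3.31952833e-05]), 'eef_pos': array([200.50055813, 591.5125936 , 247.5754096 ]), 'tcp_rot': array([-3.14022475e+00, -1.66952754e-05,  2.81475773e+00]), 'contact_force': array([ 0.2984473 , -1.14913927,  0.25722988]), 'wrist_torque': array([-0.05512549,  0.01489058, -0.01980599]), 'opening': 1.0006818057938969}
scene {'K': array([[389.28967132,   0.        , 247.76889129],
       [  0.        , 389.28967132, 197.22234338],
       [  0.        ,   0.        ,   1.        ]]), 'distortion': array([0.04031466, 0.        , 0.        , 0.        , 0.        ]), 'extrinsics': array([[ 6.20234337e-01,  4.85867165e-01, -6.15826652e-01,
         1.24978294e+03],
       [ 7.84238358e-01, -4.00819742e-01,  4.73617706e-01,
        -5.76713943e+02],
       [-1.67201875e-02, -7.76708846e-01, -6.29637835e-01,
         8.12995632e+02],
       [ 0.00000000e+00,  0.00000000e+00,  0.00000000e+00,
         1.00000000e+00]])}
top {'K': array([[462.6682901 ,   0.        , 253.85556118],
       [  0.        , 462.6682901 , 199.64566914],
       [  0.        ,   0.        ,   1.        ]]), 'distortion': array([0.04964282, 0.        , 0.        , 0.        , 0.        ]), 'extrinsics': array([[ 3.26464182e-03, -9.95456288e-01,  9.51636529e-02,
         4.30136530e+02],
       [-9.99991076e-01, -3.50497484e-03, -2.35842732e-03,
        -3.46558752e+01],
       [ 2.68125751e-03, -9.51551043e-02, -9.95458847e-01,
         1.28821092e+03],
       [ 0.00000000e+00,  0.00000000e+00,  0.00000000e+00,
         1.00000000e+00]])}
```

View pics/scene0.png

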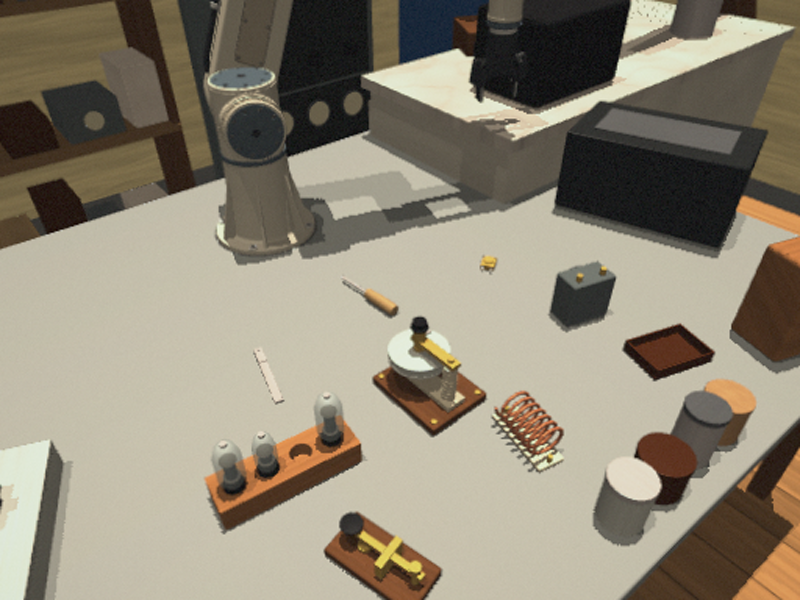

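View pics/top0.png

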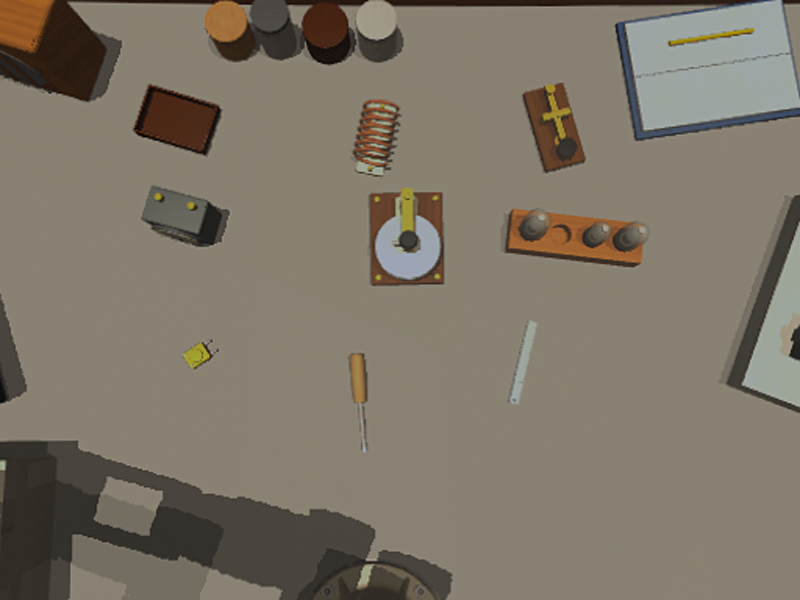

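The scene view shows the capacitor at about (425,380) and the gauge at (268,375). In the top view (+x up, +y left) the capacitor is at about (408,240), the gauge runs from (531,322) to (514,403), and the front of the capacitor faces the robot. Next I'll enlarge both for exact readings.

```bash
cat > h.py <<'E'
import numpy as np, cv2
from rig import r
from scipy.spatial.transform import Rotation as R
def ray(n,px):
    c=r.camera_info(n); p=cv2.undistortPoints(np.array([[px]],float),c["K"],c["distortion"])[0,0]
    E=c["extrinsics"]; return E[:3,3],E[:3,:3]@np.array([p[0],p[1],1])
def at(n,px,z):
    o,d=ray(n,px); return o+d*(z-o[2])/d[2]
def proj(n,P):
    c=r.camera_info(n); E=np.linalg.inv(c["extrinsics"])
    return cv2.projectPoints(np.atleast_2d(np.array(P,float)),cv2.Rodrigues(E[:3,:3])[0],E[:3,3],c["K"],c["distortion"])[0][:,0]
def crop(f,x0,y0,w,h,s):
    return cv2.resize(f[y0:y0+h,x0:x0+w],None,fx=s,fy=s,interpolation=cv2.INTER_CUBIC)
E
python3 - <<'E'
from h import *
t=cv2.imread("top0raw.png"); s=cv2.imread("scene0raw.png")
a=crop(t,310,195,50,75,8)   # 400x600
b=crop(t,230,115,60,75,6)   # 360x450
cap=crop(s,235,195,80,85,5)
im=np.zeros((600,800,3),np.uint8); im[:,:400]=a; im[:450,400:760]=b
cv2.imwrite("pics/c1.png",im)
b=crop(s,235,195,80,85,7); a=crop(s,155,215,35,50,6)
im=np.zeros((600,800,3),np.uint8); im[:595,:560]=b; im[:300,570:780]=a
cv2.imwrite("pics/c2.png",im)
E
```

```text
(no output)
```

View pics/c1.png

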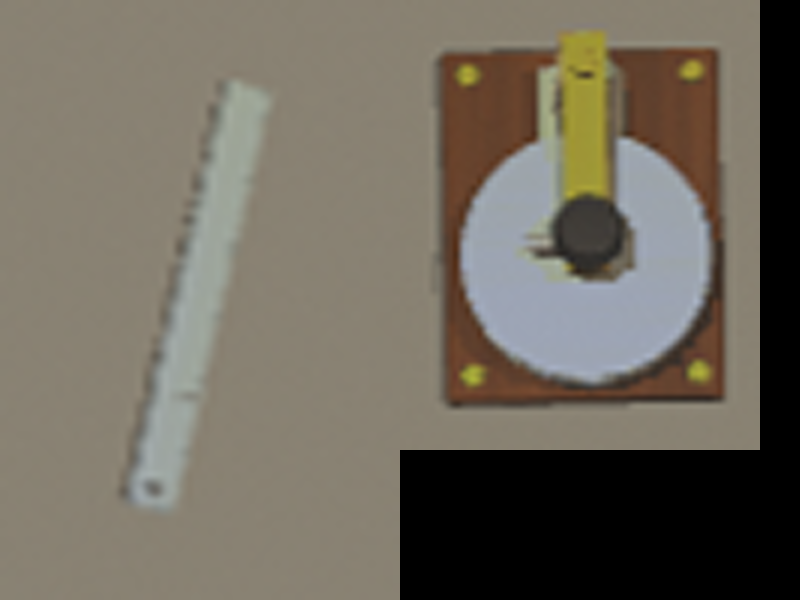

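View pics/c2.png

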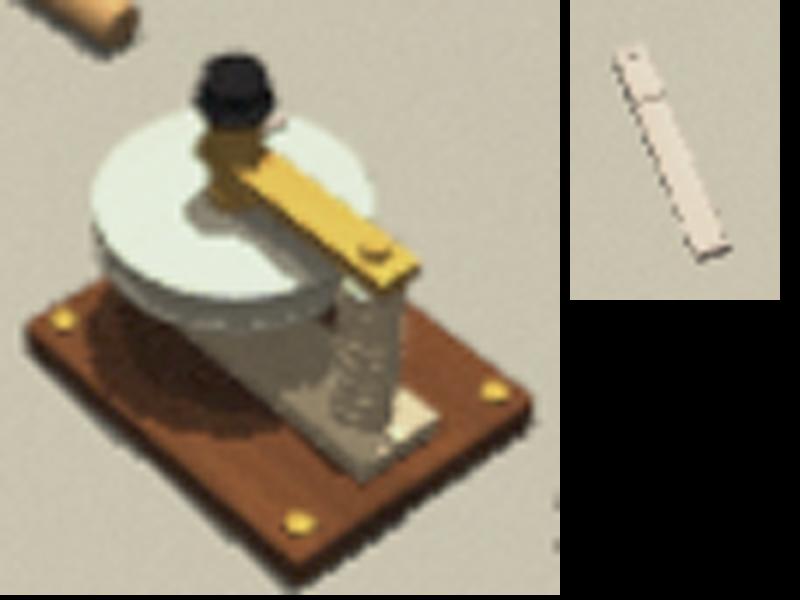

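The thick end, with the hole and the step line at about (185,393), is nearer the robot. The thin end is the far end, at about (248,87). The disc outline in crop 1 spans x 460–713 and y 133–382, and the knob is at (589,233).

Run:
```python
from h import *
g=lambda x,y:((x+.5)/8-.5+310,(y+.5)/8-.5+195)
c=lambda x,y:((x-400+.5)/6-.5+230,(y+.5)/6-.5+115)
s=lambda x,y:((x+.5)/7-.5+235,(y+.5)/7-.5+195)
th=(at("top",g(226,80),5)+at("top",g(271,95),5))/2
tk=(at("top",g(128,497),7)+at("top",g(174,508),7))/2
print("thin",th,"thick",tk,np.linalg.norm(th-tk),"mid",(th+tk)/2,"yaw",np.arctan2(*(th-tk)[1::-1]))
B=[at("top",c(*p),18) for p in((440,52),(718,48),(722,400),(448,404))]
for b in B: print(b)
print("len",np.linalg.norm(B[0]-B[3]),np.linalg.norm(B[1]-B[2]),np.linalg.norm(B[0]-B[1]))
bx=(B[0]+B[1]-B[2]-B[3]); print("yaw",np.arctan2(bx[1],bx[0]),"yaw2",np.arctan2(*(B[0]-B[1])[:2])*-1)
m=sum(B)/4; print("baseboard ctr",m)
print("disc L/R/T/B@86")
P=[at("top",c(*p),86) for p in((460,258),(713,258),(587,133),(587,382))]
for p in P: print(p)
# scene bb corners
for p in((32,325),(530,395),(297,575)): print("scene",at("scene",s(*p),18))
# knob: top (center) rays
o1,d1=ray("top",c(589,230)); o2,d2=ray("scene",s(236,75))
A=np.stack([d1,-d2],1); k=np.linalg.lstsq(A,o2-o1,rcond=None)[0]
print("knob",o1+d1*k[0],o2+d2*k[1])
# gauge in scene: crop (570 off) 6x at 155,215
q=lambda x,y:((x-570+.5)/6-.5+155,(y+.5)/6-.5+215)
print("scene thin",at("scene",q(712,250),5),"thick",at("scene",q(632,49),7))
```

```text
thin [ 537.31330372 -278.90760722    5.        ] thick [ 394.17198659 -242.9078316     7.        ] 147.61239959974878 mid [ 465.74264515 -260.90771941    6.        ] yaw -0.24638818338227814
[766.1071967   12.29286166  18.        ]
[ 768.49567348 -117.35461703   18.        ]
[ 603.00618057 -118.86625025   18.        ]
[600.69447323   7.52780474  18.        ]
len 165.48134291845406 165.49639663338866 129.66947810337828
yaw 0.01896613925708596 yaw2 0.018420771803938644
baseboard ctr [684.57588099 -54.10005022  18.        ]
disc L/R/T/B@86
[6.56133754e+02 4.19477951e-01 8.60000000e+01]
[ 656.53712902 -110.55988805   86.        ]
[712.07369597 -55.17607948  86.        ]
[601.47663293 -55.39507776  86.        ]
scene [ 611.90001469 -120.50857203   18.        ]
scene [766.60385209   8.23955098  18.        ]
scene [ 776.00613826 -122.69743423   18.        ]
knob [657.04087087 -55.08315856 145.22718514] [658.11116048 -53.63439562 145.41376615]
scene thin [ 540.95801752 -280.04500688    5.        ] thick [ 397.52551463 -242.35885909    7.        ]
```

The numbers agree: capacitor axis ≈ (657,−55), yaw ≈ 0.018; gauge origin ≈ (467,−261), yaw ≈ −0.25, thin end pointing away from the robot. I'll grip the thick end at gauge x = −57, so TCP ≈ (412,−247), yaw π−0.25.

```bash
cat >> h.py <<'E'
def st():
    s=r.sense(); print("t",round(s["clock"],2),"p",s["eef_pos"].round(1),"rpy",s["tcp_rot"].round(4),"F",s["contact_force"].round(1),"op",round(s["opening"],3)); return s
def go(p,yaw,p0=None,y0=None):
    """tool-frame shift (cm) at the present orientation, and turn vector (rad), to reach p, pointing down at yaw"""
    s=r.sense(); M=R.from_euler("xyz",s["tcp_rot"])
    if y0 is not None: M=R.from_euler("xyz",[np.pi,0,y0])
    p0=s["eef_pos"] if p0 is None else np.array(p0,float)
    T=R.from_euler("xyz",[np.pi,0,yaw])
    d=M.inv().apply(np.array(p,float)-p0)/10; w=(M.inv()*T).as_rotvec()
    d2=T.inv().apply(np.array(p,float)-p0)/10
    print("shift before turn",d.round(2),"| turn",w.round(4),"| shift after turn",d2.round(2)); return d,w
E
python3 - <<'E'
from h import *
st(); print(r.tcp_to_tips)
go((412,-247,120),np.pi-.25)
E
```

```text
t 0.1 p [200.5 591.5 247.6] rpy [-3.1403 -0.      2.8148] F [-0.9 -0.3 -0.6] op 1.0
17.0
shift before turn [-46.95 -72.61  12.86] | turn [-0.0013 -0.0001 -0.0768] | shift after turn [-41.24 -76.01  12.76]
```

Call:
apply_moves(series="0 0 0 0 0 -0.077 -0.3; -1.65 -3.04 0.51 0 0 0 -0.3; -1.65 -3.04 0.51 0 0 0 -0.3; -1.65 -3.04 0.51 0 0 0 -0.3; -1.65 -3.04 0.51 0 0 0 -0.3; -1.65 -3.04 0.51 0 0 0 -0.3; -1.65 -3.04 0.51 0 0 0 -0.3; -1.65 -3.04 0.51 0 0 0 -0.3; -1.65 -3.04 0.51 0 0 0 -0.3; -1.65 -3.04 0.51 0 0 0 -0.3", squeeze=80)

```text
clock: 0.93
eef_pos: [276.7, 288.4, 202.0]
tcp_rot: [-3.141, 0.0, 2.892]
contact_force: [0.2, 0.9, 0.2]
opening: 0.652
```

Call:
apply_moves(series="-1.65 -3.04 0.51 0 0 0 -0.3; -1.65 -3.04 0.51 0 0 0 -0.3; -1.65 -3.04 0.51 0 0 0 -0.3; -1.65 -3.04 0.51 0 0 0 -0.3; -1.65 -3.04 0.51 0 0 0 -0.3; -1.65 -3.04 0.51 0 0 0 -0.3; -1.65 -3.04 0.51 0 0 0 -0.3; -1.65 -3.04 0.51 0 0 0 -0.3; -1.65 -3.04 0.51 0 0 0 -0.3; -1.65 -3.04 0.51 0 0 0 -0.3")

```text
clock: 1.77
eef_pos: [361.5, -47.0, 151.2]
tcp_rot: [3.142, 0.0, 2.892]
contact_force: [-0.3, 0.6, 0.1]
opening: 0.649
```

Call:
apply_moves(series="-1.65 -3.04 0.51 0 0 0 -0.3; -1.65 -3.04 0.51 0 0 0 -0.3; -1.65 -3.04 0.51 0 0 0 -0.3; -1.65 -3.04 0.51 0 0 0 -0.3; -1.65 -3.04 0.51 0 0 0 -0.3; -1.65 -3.04 0.51 0 0 0 -0.3; 0 0 0 0 0 0 -0.3; 0 0 0 0 0 0 -0.3; 0 0 0 0 0 0 -0.3; 0 0 0 0 0 0 -0.3")

```text
clock: 2.6
eef_pos: [411.8, -245.4, 120.6]
tcp_rot: [3.141, -0.001, 2.892]
contact_force: [-0.8, 0.1, 0.3]
opening: 0.649
```

Run:
```python
from h import *
st(); print(r.sense()["qpos"].round(3))
go((412,-247,20),np.pi-.25)
f=r.grab_frame("top"); cv2.imwrite("pics/t1.png",crop(f,290,150,100,130,4.6))
```

```text
t 2.6 p [ 411.8 -245.4  120.6] rpy [ 3.1412e+00 -1.1000e-03  2.8923e+00] F [-0.8  0.1  0.3] op 0.649
[-0.541  0.304  2.048  0.     0.79  -1.862]
shift before turn [-0.07 -0.15 10.06] | turn [ 0.0004 -0.0011  0.0007] | shift after turn [-0.06 -0.15 10.06]
```

Call:
apply_moves(series="-0.06 -0.15 2.5 0 0 0 -0.3; 0 0 2.5 0 0 0 -0.3; 0 0 2.5 0 0 0 -0.3; 0 0 1.6 0 0 0 -0.3; 0 0 0.6 0 0 0 -0.3; 0 0 0.4 0 0 0 -0.3; 0 0 0 0 0 0 0.2; 0 0 0 0 0 0 0.4; 0 0 0 0 0 0 0.6; 0 0 0 0 0 0 0.6")

```text
clock: 3.48
eef_pos: [413.3, -248.3, 20.7]
tcp_rot: [-3.141, 0.002, 2.892]
contact_force: [-0.1, 0.0, 0.0]
opening: 0.201
```

Call:
apply_moves(series="0 0 0 0 0 0 1; 0 0 0 0 0 0 1; 0 0 0 0 0 0 1; 0 0 0 0 0 0 1; 0 0 0 0 0 0 1; 0 0 0 0 0 0 1; 0 0 0 0 0 0 1; 0 0 0 0 0 0 1; 0 0 0 0 0 0 1; 0 0 0 0 0 0 1")

```text
clock: 4.32
eef_pos: [413.3, -248.4, 21.0]
tcp_rot: [-3.141, 0.002, 2.892]
contact_force: [-0.5, 1.2, 10.8]
opening: 0.142
```

Call:
apply_moves(series="0 0 -0.3 0 0 0 1; 0 0 -0.7 0 0 0 1; 0 0 -1.5 0 0 0 1; 0 0 -2 0 0 0 1; 0 0 -2 0 0 0 1; 0 0 -2 0 0 0 1; 0 0 -1.5 0 0 0 1; 0 0 0 0 0 0 1; 0 0 0 0 0 0 1; 0 0 0 0 0 0 1")

```text
clock: 5.15
eef_pos: [412.3, -247.8, 119.4]
tcp_rot: [3.141, -0.0, 2.892]
contact_force: [-0.1, 0.7, -1.8]
opening: 0.139
```

Run:
```python
from h import *
st()
f=r.grab_frame("top"); g=r.grab_frame("scene")
cv2.imwrite("top1raw.png",f); cv2.imwrite("scene1raw.png",g)
im=np.zeros((600,800,3),np.uint8); a=crop(f,300,180,66,100,6); b=crop(g,130,180,66,100,6)
im[:600,:396]=a; im[:600,400:796]=b; cv2.imwrite("pics/g1.png",im)
```

```text
t 5.15 p [ 412.3 -247.8  119.4] rpy [ 3.1415e+00 -4.0000e-04  2.8917e+00] F [-0.1  0.7 -1.8] op 0.139
```

View pics/g1.png

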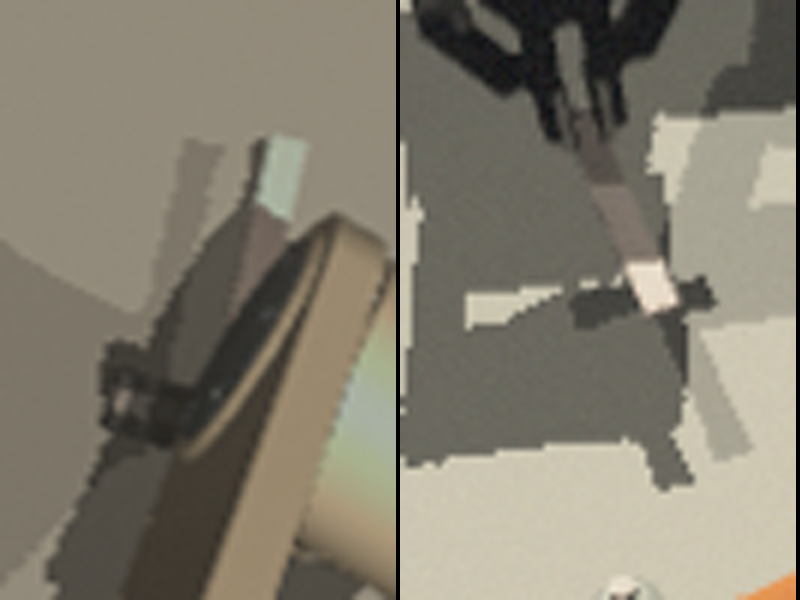

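The gauge is held, with its tip at about (291,139) in the top crop and (660,307) in the scene crop. I'll triangulate the tip to check for droop.

Run:
```python
from h import *
t=lambda x,y:((x+.5)/6-.5+300,(y+.5)/6-.5+180)
s=lambda x,y:((x-400+.5)/6-.5+130,(y+.5)/6-.5+180)
o1,d1=ray("top",t(291,140)); o2,d2=ray("scene",s(661,306))
k=np.linalg.lstsq(np.stack([d1,-d2],1),o2-o1,rcond=None)[0]
print("tip",o1+d1*k[0],o2+d2*k[1])
# expected if flat: underside raised by 119.4-20.7
T=np.array([412.3,-247.8]);u=np.array([np.cos(-.25),np.sin(-.25)])
for L in(128,132,136): print(L,T+u*L, proj("top",[*(T+u*L),103.5]),proj("scene",[*(T+u*L),103.5]))
print(t(291,140),s(661,306))
for z in (95,100,105): print(z,at("top",t(291,140),z),at("scene",s(661,306),z))
```

```text
tip [ 536.11114348 -280.04048938  100.12336499] [ 536.60624411 -279.1758731    99.98895113]
128 [ 536.32078998 -279.46770678] [[348.12881888 202.71859545]] [[172.74910613 229.60989893]]
132 [ 540.19643967 -280.45732262] [[348.4911102  201.21641967]] [[173.15977164 230.56840769]]
136 [ 544.07208935 -281.44693846] [[348.85329027 199.71513807]] [[173.57269108 231.53229761]]
(348.0833333333333, 202.91666666666666) (173.08333333333334, 230.58333333333334)
95 [ 536.56813558 -281.09865629   95.        ] [ 531.61610337 -277.09398112   95.        ]
100 [ 536.12214734 -280.06596887  100.        ] [ 536.61729562 -279.1804838   100.        ]
105 [ 535.67615911 -279.03328145  105.        ] [ 541.61848787 -281.26698648  105.        ]
```

Run:
```python
from h import *
st(); go((452,-58.8,93.4),np.pi+.0187)
```

```text
t 5.25 p [ 412.  -247.7  118.9] rpy [ 3.1411e+00 -1.7000e-03  2.8918e+00] F [-0.1 -0.3 -0.7] op 0.141
shift before turn [ 0.79 19.29  2.56] | turn [ 0.0007 -0.0016 -0.2685] | shift after turn [-4.35 18.81  2.55]
```

Call:
apply_moves(series="0.11 2.4 0 0 0 0 1; 0.11 2.4 0 0 0 0 1; 0.11 2.4 0 0 0 0 1; 0.11 2.4 0 0 0 0 1; 0.11 2.4 0 0 0 0 1; 0.11 2.4 0 0 0 0 1; 0.11 2.4 0 0 0 0 1; 0 2.49 0 0 0 0 1; 0 0 0 0 0 -0.0895 1; 0 0 0 0 0 -0.0895 1")

```text
clock: 6.08
eef_pos: [452.5, -57.8, 118.8]
tcp_rot: [3.141, -0.002, 3.077]
contact_force: [0.2, -1.0, -0.8]
opening: 0.139
```

Call:
apply_moves(series="0 0 0 0 0 -0.0895 1; 0 0 0.5 0 0 0 1; 0 0 0.5 0 0 0 1; 0 0 0.5 0 0 0 1; 0 0 0.5 0 0 0 1; 0 0 0.5 0 0 0 1; 0 0 0.05 0 0 0 1; 0 0 0 0 0 0 1; 0 0 0 0 0 0 1; 0 0 0 0 0 0 1")

```text
clock: 6.92
eef_pos: [453.1, -59.3, 94.5]
tcp_rot: [-3.142, 0.0, -3.123]
contact_force: [0.2, 0.8, -1.4]
opening: 0.141
```

Run:
```python
from h import *
st(); go((568,-56.7,93.4),np.pi+.0187)
f=r.grab_frame("top"); g=r.grab_frame("scene")
cv2.imwrite("top2raw.png",f); cv2.imwrite("scene2raw.png",g)
im=np.zeros((600,800,3),np.uint8); a=crop(f,230,150,66,100,6); b=crop(g,200,150,100,115,4)
im[:600,:396]=a; im[:460,400:800]=b; cv2.imwrite("pics/g2.png",im)
```

```text
t 6.92 p [453.1 -59.3  94.5] rpy [-3.1415e+00  4.0000e-04 -3.1232e+00] F [ 0.2  0.8 -1.4] op 0.141
shift before turn [-11.5    0.05   0.11] | turn [-0.      0.0004 -0.0003] | shift after turn [-11.5    0.05   0.11]
```

View pics/g2.png

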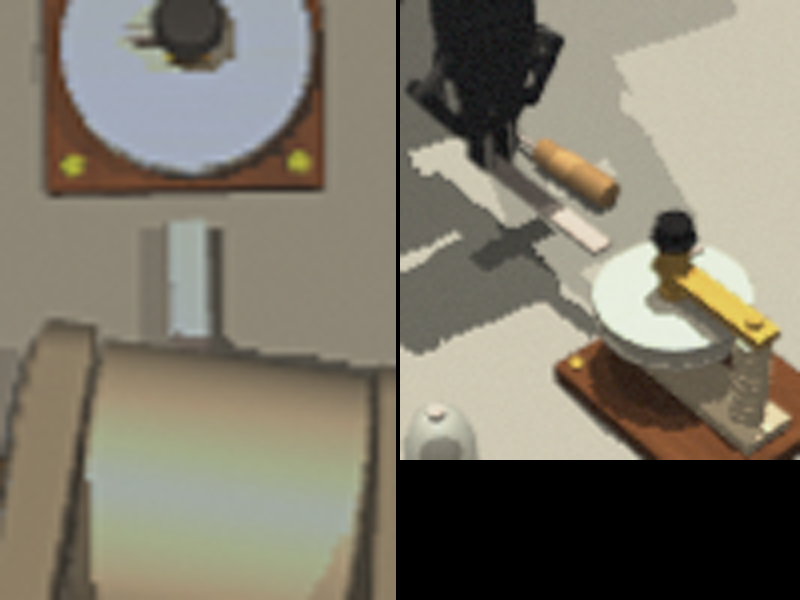

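The gauge tip, at (187,220), is centred on the disc axis (188) and about 20 mm short of the rim. Inserting now.

Call:
apply_moves(series="0 0.05 0.11 0 0 0 1; -1 0 0 0 0 0 1; -1 0 0 0 0 0 1; -1 0 0 0 0 0 1; -1 0 0 0 0 0 1; 0 0 0 0 0 0 1; 0 0 0 0 0 0 1; 0 0 0 0 0 0 1; 0 0 0 0 0 0 1; 0 0 0 0 0 0 1")

```text
clock: 7.85
eef_pos: [492.3, -58.0, 93.1]
tcp_rot: [3.142, -0.001, -3.123]
contact_force: [-0.4, 0.9, -0.9]
opening: 0.14
```

Call:
apply_moves(series="-1 0 0 0 0 0 1; -1 0 0 0 0 0 1; -1 0 0 0 0 0 1; -1 0 0 0 0 0 1; -1 0 0 0 0 0 1; -1 0 0 0 0 0 1; -1 0 0 0 0 0 1; -0.5 0 0 0 0 0 1; 0 0 0 0 0 0 1; 0 0 0 0 0 0 1")

```text
clock: 8.68
eef_pos: [567.7, -56.5, 92.9]
tcp_rot: [3.142, -0.001, -3.123]
contact_force: [0.4, 0.1, -1.1]
opening: 0.14
```

Call:
apply_moves(series="0 0 0.05 0 0 0 1; 0 0 0.05 0 0 0 1; 0 0 0.05 0 0 0 1; 0 0 0 0 0 0 1; 0 0 0 0 0 0 1; 0 0 0 0 0 0 1; 0 0 0 0 0 0 1; 0 0 0 0 0 0 1; 0 0 0 0 0 0 1; 0 0 0 0 0 0 1")

```text
clock: 9.52
eef_pos: [567.9, -56.6, 91.7]
tcp_rot: [-3.142, 0.0, -3.123]
contact_force: [-0.3, 0.1, -1.6]
opening: 0.144
```

Call:
apply_moves(series="0 0 0.03 0 0 0 1; 0 0 0.03 0 0 0 1; 0 0 0 0 0 0 1; 0 0 0 0 0 0 1; 0 0 0 0 0 0 1; 0 0 0 0 0 0 1; 0 0 0 0 0 0 1; 0 0 0 0 0 0 1; 0 0 0 0 0 0 1; 0 0 0 0 0 0 1")

```text
clock: 10.35
eef_pos: [567.9, -56.6, 91.1]
tcp_rot: [-3.142, 0.0, -3.123]
contact_force: [-0.3, -0.7, 1.0]
opening: 0.139
```

Call:
apply_moves(series="0 0 0.03 0 0 0 1; 0 0 0 0 0 0 1; 0 0 0 0 0 0 1; 0 0 0 0 0 0 1; 0 0 0 0 0 0 1; 0 0 0 0 0 0 1; 0 0 0 0 0 0 1; 0 0 0 0 0 0 1; 0 0 0 0 0 0 1; 0 0 0 0 0 0 1")

```text
clock: 11.18
eef_pos: [567.9, -56.6, 90.8]
tcp_rot: [-3.142, 0.0, -3.123]
contact_force: [-0.9, 0.3, 1.4]
opening: 0.141
```

Call:
apply_moves(series="0 0 0 0 0 0 0.6; 0 0 0 0 0 0 0.5; 0 0 0 0 0 0 0.4; 0 0 0 0 0 0 0.2; 0 0 0 0 0 0 0; 0 0 0 0 0 0 0; 0 0 0 0 0 0 0; 0 0 0 0 0 0 0; 0 0 -0.3 0 0 0 0; 0 0 -0.5 0 0 0 0")

```text
clock: 12.02
eef_pos: [567.5, -56.6, 98.6]
tcp_rot: [3.142, -0.001, -3.123]
contact_force: [-0.2, 0.4, -0.0]
opening: 0.498
```

Call:
apply_moves(series="0.5 0 -1.5 0 0 0 0; 0.5 0 -2.5 0 0 0 0; 0.5 0 -2.5 0 0 0 0; 0 0 -2.5 0 0 0 0; 0 0 -2 0 0 0 1; 0 0 -1 0 0 0 1; 0 0 0 0 0 0 1; 0 0 0 0 0 0 1; 0 0 0 0 0 0 1; 0 0 0 0 0 0 1")

```text
clock: 12.85
eef_pos: [552.0, -56.8, 217.2]
tcp_rot: [3.141, -0.003, -3.123]
contact_force: [0.8, -0.5, -1.0]
opening: 0.001
```

Run:
```python
from h import *
st(); go((657,-55,180),np.pi+.0187)
f=r.grab_frame("top"); g=r.grab_frame("scene")
cv2.imwrite("top3raw.png",f); cv2.imwrite("scene3raw.png",g)
im=np.zeros((600,800,3),np.uint8); a=crop(f,230,115,66,100,6); b=crop(g,220,165,100,115,4)
im[:600,:396]=a; im[:460,400:800]=b; cv2.imwrite("pics/g3.png",im)
```

```text
t 12.85 p [552.  -56.8 217.2] rpy [ 3.1413e+00 -2.6000e-03 -3.1229e+00] F [ 0.8 -0.5 -1. ] op 0.001
shift before turn [-10.51  -0.02   3.7 ] | turn [ 0.0003 -0.0026  0.    ] | shift after turn [-10.5   -0.02   3.72]
```

View pics/g3.png

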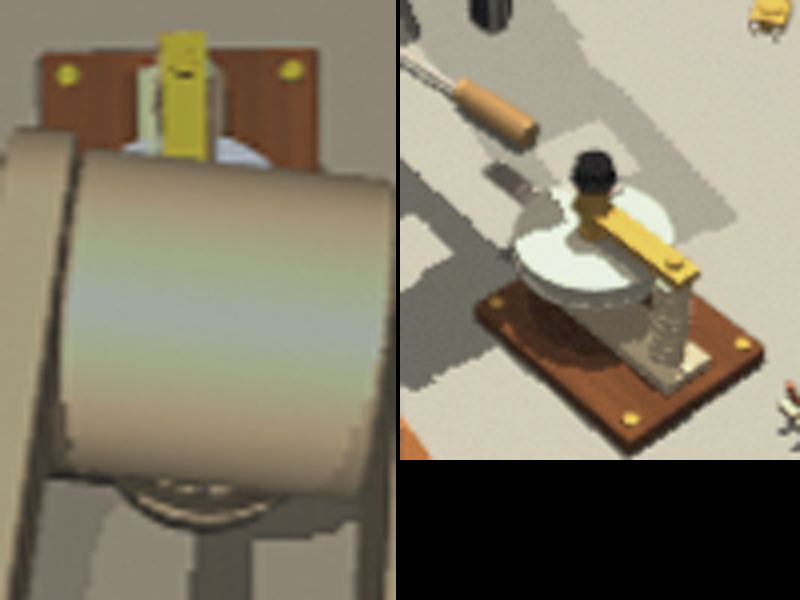

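The gauge lies in the gap, with its outer end at about (510,187) in the scene crop. Now over the knob with the fingers shut.

Call:
apply_moves(series="-2.1 0 0 0 0.003 0 1; -2.1 0 0 0 0 0 1; -2.1 0 0 0 0 0 1; -2.1 0 0 0 0 0 1; -2.1 0 0 0 0 0 1; 0 0 1 0 0 0 1; 0 0 1 0 0 0 1; 0 0 1 0 0 0 1; 0 0 0.7 0 0 0 1; 0 0 0 0 0 0 1")

```text
clock: 13.78
eef_pos: [655.6, -54.8, 179.0]
tcp_rot: [3.141, -0.007, -3.123]
contact_force: [-0.2, 0.1, -0.1]
opening: 0.002
```

Call:
apply_moves(series="0 0 0.1 0 0 0 1; 0 0 0.1 0 0 0 1; 0 0 0.1 0 0 0 1; 0 0 0.1 0 0 0 1; 0 0 0.1 0 0 0 1; 0 0 0.1 0 0 0 1; 0 0 0.1 0 0 0 1; 0 0 0.1 0 0 0 1; 0 0 0.1 0 0 0 1; 0 0 0.1 0 0 0 1")

```text
clock: 14.62
eef_pos: [657.7, -54.9, 171.4]
tcp_rot: [-3.142, -0.003, -3.123]
contact_force: [-0.2, 0.5, 1.1]
opening: -0.005
```

Run:
```python
from h import *
st(); go((657,-55,160),np.pi+.0187)
```

```text
t 14.62 p [657.7 -54.9 171.4] rpy [-3.1416e+00 -3.1000e-03 -3.1229e+00] F [-0.2  0.5  1.1] op -0.005
shift before turn [ 0.06 -0.01  1.14] | turn [-0.     -0.0031  0.    ] | shift after turn [ 0.07 -0.01  1.14]
```

Call:
apply_moves(series="0 0 0.06 0 -0.003 0 1; 0 0 0.06 0 0 0 1; 0 0 0.06 0 0 0 1; 0 0 0.06 0 0 0 1; 0 0 0.06 0 0 0 1; 0 0 0 0 0 0 1; 0 0 0 0 0 0 1; 0 0 0 0 0 0 1; 0 0 0 0 0 0 1; 0 0 0 0 0 0 1")

```text
clock: 15.45
eef_pos: [657.7, -54.9, 168.6]
tcp_rot: [-3.142, 0.0, -3.123]
contact_force: [-0.1, -0.6, 0.0]
opening: 0.004
```

Call:
apply_moves(series="0 0 0.06 0 0 0 1; 0 0 0.06 0 0 0 1; 0 0 0.06 0 0 0 1; 0 0 0.06 0 0 0 1; 0 0 0 0 0 0 1; 0 0 0 0 0 0 1; 0 0 0 0 0 0 1; 0 0 0 0 0 0 1; 0 0 0 0 0 0 1; 0 0 0 0 0 0 1")

```text
clock: 16.28
eef_pos: [657.8, -54.9, 166.2]
tcp_rot: [-3.142, 0.0, -3.123]
contact_force: [-0.2, 0.8, 2.4]
opening: 0.002
```

Call:
apply_moves(series="0 0 0.05 0 0 0 1; 0 0 0.05 0 0 0 1; 0 0 0.05 0 0 0 1; 0 0 0.05 0 0 0 1; 0 0 0.05 0 0 0 1; 0 0 0.05 0 0 0 1; 0 0 0.05 0 0 0 1; 0 0 0 0 0 0 1; 0 0 0 0 0 0 1; 0 0 0 0 0 0 1")

```text
clock: 17.12
eef_pos: [657.7, -54.9, 162.5]
tcp_rot: [-3.142, -0.0, -3.123]
contact_force: [0.5, 0.5, 0.9]
opening: -0.002
```

Call:
apply_moves(series="0 0 0.05 0 0 0 1; 0 0 0.05 0 0 0 1; 0 0 0 0 0 0 1; 0 0 0 0 0 0 1; 0 0 0 0 0 0 1; 0 0 0 0 0 0 1; 0 0 0 0 0 0 1; 0 0 0 0 0 0 1; 0 0 0 0 0 0 1; 0 0 0 0 0 0 1")

```text
clock: 17.95
eef_pos: [657.7, -54.9, 161.6]
tcp_rot: [-3.142, 0.0, -3.123]
contact_force: [0.4, 1.1, 0.3]
opening: -0.0
```

Call:
apply_moves(series="0 0 0.03 0 0 0 1; 0 0 0.03 0 0 0 1; 0 0 0.03 0 0 0 1; 0 0 0.02 0 0 0 1; 0 0 0 0 0 0 1; 0 0 0 0 0 0 1; 0 0 0 0 0 0 1; 0 0 0 0 0 0 1; 0 0 0 0 0 0 1; 0 0 0 0 0 0 1")

```text
clock: 18.78
eef_pos: [657.7, -54.9, 160.6]
tcp_rot: [-3.142, 0.0, -3.123]
contact_force: [0.8, -0.3, 1.9]
opening: -0.005
```

Call:
apply_moves(series="0 0 0.02 0 0 0 1; 0 0 0.02 0 0 0 1; 0 0 0 0 0 0 1; 0 0 0 0 0 0 1; 0 0 0 0 0 0 1; 0 0 0 0 0 0 1; 0 0 0 0 0 0 1; 0 0 0 0 0 0 1; 0 0 0 0 0 0 1; 0 0 0 0 0 0 1")

```text
clock: 19.62
eef_pos: [657.7, -54.9, 160.1]
tcp_rot: [3.142, 0.0, -3.123]
contact_force: [0.5, 0.4, 2.6]
opening: -0.003
```

Call:
apply_moves(series="0 0 0.02 0 0 0 1; 0 0 0.02 0 0 0 1; 0 0 0 0 0 0 1; 0 0 0 0 0 0 1; 0 0 0 0 0 0 1; 0 0 0 0 0 0 1; 0 0 0 0 0 0 1; 0 0 0 0 0 0 1; 0 0 0 0 0 0 1; 0 0 0 0 0 0 1")

```text
clock: 20.45
eef_pos: [657.7, -54.9, 160.1]
tcp_rot: [-3.142, 0.0, -3.123]
contact_force: [0.4, 0.2, 4.8]
opening: 0.003
```

Run:
```python
from h import *
st()
```

```text
t 20.45 p [657.7 -54.9 160.1] rpy [-3.1416e+00  2.0000e-04 -3.1229e+00] F [0.4 0.2 4.8] op 0.003
```

Call:
apply_moves(series="0 0 0.03 0 0 0 1; 0 0 0.03 0 0 0 1; 0 0 0 0 0 0 1; 0 0 0 0 0 0 1; 0 0 0 0 0 0 1; 0 0 0 0 0 0 1; 0 0 0 0 0 0 1; 0 0 0 0 0 0 1; 0 0 0 0 0 0 1; 0 0 0 0 0 0 1")

```text
clock: 21.28
eef_pos: [657.8, -54.9, 160.1]
tcp_rot: [-3.142, 0.0, -3.123]
contact_force: [-2.3, 0.0, 10.5]
opening: 0.002
```

The disc has stopped on the gauge: TCP z stayed at 160.1 while the force rose to 10.5 N, and knob top ≈ 143 corresponds to a 5 mm gap. Now I back off and go for the gauge, gripping softly so that the gauge isn't levered.

Call:
apply_moves(series="0 0 -0.5 0 0 0 1; 0 0 -1.5 0 0 0 1; 0 0 -2.5 0 0 0 1; 2 0 -0.5 0 0 0 0.4; 2 0 0 0 0 0 0; 2 0 0 0 0 0 0; 2 0 0 0 0 0 0; 0 0 0 0 0 0 0; 0 0 0 0 0 0 0; 0 0 0 0 0 0 0", squeeze=25)

```text
clock: 22.12
eef_pos: [578.3, -56.4, 209.3]
tcp_rot: [-3.142, 0.001, -3.123]
contact_force: [-0.6, 0.3, 1.1]
opening: 0.503
```

Run:
```python
from h import *
st(); go((577,-56.5,91),np.pi+.0187)
f=r.grab_frame("scene"); cv2.imwrite("scene4raw.png",f); cv2.imwrite("pics/g4.png",crop(f,210,155,100,100,6))
```

```text
t 22.12 p [578.3 -56.4 209.3] rpy [-3.1415e+00  7.0000e-04 -3.1230e+00] F [-0.6  0.3  1.1] op 0.503
shift before turn [ 0.14 -0.   11.83] | turn [-0.0001  0.0007 -0.0001] | shift after turn [ 0.13 -0.   11.83]
```

View pics/g4.png

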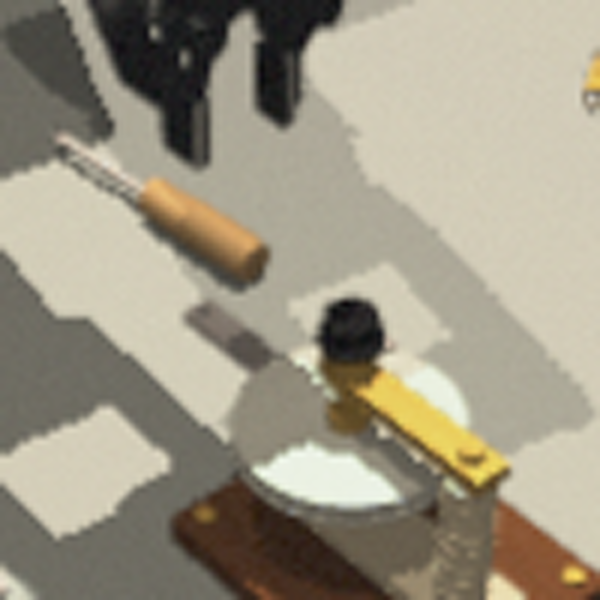

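The gauge end at (190–270, 310–365) is in place and the knob is lower. Descending to regrip.

Call:
apply_moves(series="0.13 0 2.5 0 0 0 0; 0 0 2.5 0 0 0 0; 0 0 2.5 0 0 0 0; 0 0 2.5 0 0 0 0; 0 0 1.2 0 0 0 0; 0 0 0.6 0 0 0 0; 0 0 0 0 0 0 0; 0 0 0 0 0 0 0.3; 0 0 0 0 0 0 0.5; 0 0 0 0 0 0 0.6")

```text
clock: 23.0
eef_pos: [577.4, -56.5, 92.5]
tcp_rot: [-3.141, 0.002, -3.123]
contact_force: [1.0, -0.1, -0.2]
opening: 0.2
```

Call:
apply_moves(series="0 0 0 0 0 0 0.62; 0 0 0 0 0 0 0.63; 0 0 0 0 0 0 0.64; 0 0 0 0 0 0 0.65; 0 0 0 0 0 0 0.66; 0 0 0 0 0 0 0.67; 0 0 0 0 0 0 0.68; 0 0 0 0 0 0 0.68; 0 0 0 0 0 0 0.68; 0 0 0 0 0 0 0.68")

```text
clock: 23.83
eef_pos: [577.2, -56.4, 92.2]
tcp_rot: [-3.142, 0.002, -3.123]
contact_force: [-1.3, 2.3, 6.1]
opening: 0.168
```

Call:
apply_moves(series="0 0 0 0 0 0 0.6; 0 0 0 0 0 0 0.55; 0 0 0 0 0 0 0.55; 0 0 0 0 0 0 0.55; 0 0 0 0 0 0 0.55; 0 0 0 0 0 0 0.55; 0 0 0 0 0 0 0.55; 0 0 0 0 0 0 0.55; 0 0 0 0 0 0 0.55; 0 0 0 0 0 0 0.55")

```text
clock: 24.67
eef_pos: [576.4, -56.4, 91.1]
tcp_rot: [3.142, -0.0, -3.123]
contact_force: [-0.8, -0.9, 0.1]
opening: 0.226
```

Call:
apply_moves(series="0 0 0.06 0 0 0 0.55; 0 0 0 0 0 0 0.58; 0 0 0 0 0 0 0.6; 0 0 0 0 0 0 0.61; 0 0 0 0 0 0 0.62; 0 0 0 0 0 0 0.63; 0 0 0 0 0 0 0.64; 0 0 0 0 0 0 0.64; 0 0 0 0 0 0 0.64; 0 0 0 0 0 0 0.64")

```text
clock: 25.5
eef_pos: [576.4, -56.4, 90.6]
tcp_rot: [3.142, 0.0, -3.123]
contact_force: [-0.1, -0.3, 1.7]
opening: 0.183
```

Call:
apply_moves(series="0 0 0 0 0 0 0.65; 0 0 0 0 0 0 0.66; 0 0 0 0 0 0 0.66; 0 0 0 0 0 0 0.66; 0 0 0 0 0 0 0.66; 0 0 0 0 0 0 0.66; 0 0 0 0 0 0 0.66; 0 0 0 0 0 0 0.66; 0 0 0 0 0 0 0.66; 0 0 0 0 0 0 0.66")

```text
clock: 26.33
eef_pos: [576.4, -56.4, 90.6]
tcp_rot: [3.142, 0.0, -3.123]
contact_force: [-1.0, 0.4, 3.7]
opening: 0.171
```

Call:
apply_moves(series="0 0 0 0 0 0 0.67; 0 0 -0.01 0 0 0 0.68; 0 0 0 0 0 0 0.69; 0 0 -0.01 0 0 0 0.7; 0 0 0 0 0 0 0.71; 0 0 -0.01 0 0 0 0.72; 0 0 0 0 0 0 0.72; 0 0 0 0 0 0 0.72; 0 0 0 0 0 0 0.72; 0 0 0 0 0 0 0.72")

```text
clock: 27.17
eef_pos: [576.4, -56.5, 90.7]
tcp_rot: [-3.141, -0.0, -3.123]
contact_force: [0.2, -0.4, -0.3]
opening: 0.175
```

Call:
apply_moves(series="0 0 0.02 0 0 0 1; 0 0 0 0 0 0 1; 0 0 0 0 0 0 1; 0 0 0 0 0 0 1; 0 0 0 0 0 0 1; 0 0 0 0 0 0 1; 0 0 0 0 0 0 1; 0 0 0 0 0 0 1; 0 0 0 0 0 0 1; 0 0 0 0 0 0 1", squeeze=30)

```text
clock: 28.0
eef_pos: [576.4, -56.5, 90.7]
tcp_rot: [-3.142, -0.0, -3.123]
contact_force: [-0.7, -0.7, 1.6]
opening: 0.168
```

Call:
apply_moves(series="0.2 0 0 0 0 0 1; 0.3 0 0 0 0 0 1; 0.4 0 0 0 0 0 1; 0.4 0 0 0 0 0 1; 0.4 0 0 0 0 0 1; 0.4 0 0 0 0 0 1; 0.4 0 0 0 0 0 1; 0.4 0 0 0 0 0 1; 0.4 0 0 0 0 0 1; 0.4 0 0 0 0 0 1")

```text
clock: 28.83
eef_pos: [539.0, -57.1, 90.7]
tcp_rot: [-3.142, 0.0, -3.123]
contact_force: [1.2, 0.1, -0.5]
opening: 0.175
```

Run:
```python
from h import *
st()
```

```text
t 28.83 p [539.  -57.1  90.7] rpy [-3.1416e+00  1.0000e-04 -3.1229e+00] F [ 1.2  0.1 -0.5] op 0.175
```

Call:
apply_moves(series="0.4 0 0 0 0 0 1; 0.4 0 0 0 0 0 1; 0.4 0 0 0 0 0 1; 0.4 0 0 0 0 0 1; 0.4 0 0 0 0 0 1; 0.4 0 0 0 0 0 1; 0.4 0 0 0 0 0 1; 0.4 0 0 0 0 0 1; 0.4 0 0 0 0 0 1; 0.4 0 0 0 0 0 1")

```text
clock: 29.67
eef_pos: [498.8, -57.9, 90.6]
tcp_rot: [3.142, -0.0, -3.123]
contact_force: [0.8, -0.2, -1.1]
opening: 0.171
```

Call:
apply_moves(series="0.4 0 0 0 0 0 1; 0.4 0 0 0 0 0 1; 0.4 0 0 0 0 0 1; 0.4 0 0 0 0 0 1; 0.4 0 0 0 0 0 1; 1 0 0 0 0 0 1; 1 0 0 0 0 0 1; 0.6 0 0 0 0 0 1; 0.2 0 0 0 0 0 1; 0 0 0 0 0 0 1")

```text
clock: 30.5
eef_pos: [450.7, -58.8, 90.7]
tcp_rot: [3.142, -0.0, -3.123]
contact_force: [-1.0, -0.4, -1.2]
opening: 0.17
```

Run:
```python
from h import *
st()
f=r.grab_frame("top"); g=r.grab_frame("scene")
cv2.imwrite("top5raw.png",f); cv2.imwrite("scene5raw.png",g)
im=np.zeros((600,800,3),np.uint8); a=crop(f,210,130,80,120,5); b=crop(g,200,130,66,100,6)
im[:600,:400]=a; im[:600,400:796]=b; cv2.imwrite("pics/g5.png",im)
```

```text
t 30.5 p [450.7 -58.8  90.7] rpy [ 3.1415e+00 -3.0000e-04 -3.1231e+00] F [-1.  -0.4 -1.2] op 0.17
```

View pics/g5.png

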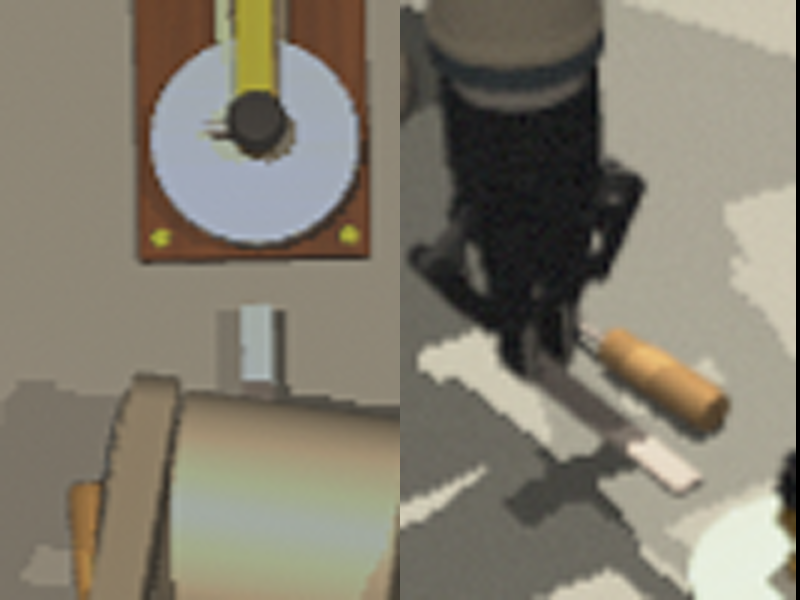

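The gauge is out and held flat, and the discs look undisturbed. I'll lay it at about (440,−170), clear of everything.

Run:
```python
from h import *
go((440,-170,23),np.pi+.0187)
```

```text
shift before turn [  1.39 -11.09   6.78] | turn [-0.0001  0.0008 -0.0001] | shift after turn [  1.39 -11.09   6.78]
```

Call:
apply_moves(series="0 -2 0 0 0 0 1; 0 -3 0 0 0 0 1; 0 -3 0 0 0 0 1; 0.5 -3 0 0 0 0 1; 0 0 1.5 0 0 0 1; 0 0 2 0 0 0 1; 0 0 2 0 0 0 1; 0 0 1 0 0 0 1; 0 0 0 0 0 0 1; 0 0 0 0 0 0 1")

```text
clock: 31.43
eef_pos: [448.5, -168.7, 25.5]
tcp_rot: [3.141, -0.001, -3.123]
contact_force: [-0.4, 0.2, -0.5]
opening: 0.169
```

Call:
apply_moves(series="0 0 0.2 0 0 0 1; 0 0 0.1 0 0 0 1; 0 0 0.05 0 0 0 1; 0 0 0.05 0 0 0 1; 0 0 0 0 0 0 1; 0 0 0 0 0 0 1; 0 0 0 0 0 0 1; 0 0 0 0 0 0 1; 0 0 0 0 0 0 1; 0 0 0 0 0 0 1")

```text
clock: 32.27
eef_pos: [448.5, -168.8, 21.6]
tcp_rot: [3.142, -0.0, -3.123]
contact_force: [0.1, -0.1, -2.2]
opening: 0.168
```

Lowering the last 0.9 mm onto the bench, then opening.

Call:
apply_moves(series="0 0 0.04 0 0 0 1; 0 0 0.04 0 0 0 1; 0 0 0.03 0 0 0 1; 0 0 0 0 0 0 1; 0 0 0 0 0 0 1; 0 0 0 0 0 0 1; 0 0 0 0 0 0 1; 0 0 0 0 0 0 1; 0 0 0 0 0 0 1; 0 0 0 0 0 0 1")

```text
clock: 33.1
eef_pos: [448.5, -168.8, 20.6]
tcp_rot: [-3.142, -0.0, -3.123]
contact_force: [-2.2, -1.1, 5.4]
opening: 0.167
```

Call:
apply_moves(series="0 0 0 0 0 0 0.6; 0 0 0 0 0 0 0.5; 0 0 0 0 0 0 0.3; 0 0 0 0 0 0 0; 0 0 0 0 0 0 0; 0 0 0 0 0 0 0; 0 0 -0.5 0 0 0 0; 0 0 -1 0 0 0 0; 0 0 -1.5 0 0 0 0; 0 0 -1 0 0 0 0")

```text
clock: 33.93
eef_pos: [448.8, -169.0, 62.1]
tcp_rot: [-3.141, 0.001, -3.123]
contact_force: [0.8, 0.3, -0.2]
opening: 0.498
```

Run:
```python
from h import *
st()
```

```text
t 33.93 p [ 448.8 -169.    62.1] rpy [-3.1413e+00  8.0000e-04 -3.1229e+00] F [ 0.8  0.3 -0.2] op 0.498
```

Call:
apply_moves(series="-2 0 0 0 0 0 0; -2.5 0 0 0 0 0 0; -2.5 0 0 0 0 0 0; -2.4 0 0 0 0 0 0; -0.5 0 1.5 0 0 0 0; 0 0 1.5 0 0 0 0; 0 0 0.8 0 0 0 0; 0 0 0.4 0 0 0 0; 0 0 0 0 0 0 0; 0 0 0 0 0 0 0.3", squeeze=60)

```text
clock: 34.77
eef_pos: [547.3, -167.1, 19.0]
tcp_rot: [3.142, -0.0, -3.123]
contact_force: [0.1, 0.0, 0.5]
opening: 0.375
```

Run:
```python
from h import *
st()
g=r.grab_frame("scene"); cv2.imwrite("scene6raw.png",g); cv2.imwrite("pics/g6.png",crop(g,150,150,100,100,6))
```

```text
t 34.77 p [ 547.3 -167.1   19. ] rpy [ 3.1416e+00 -1.0000e-04 -3.1231e+00] F [0.1 0.  0.5] op 0.375
```

View pics/g6.png

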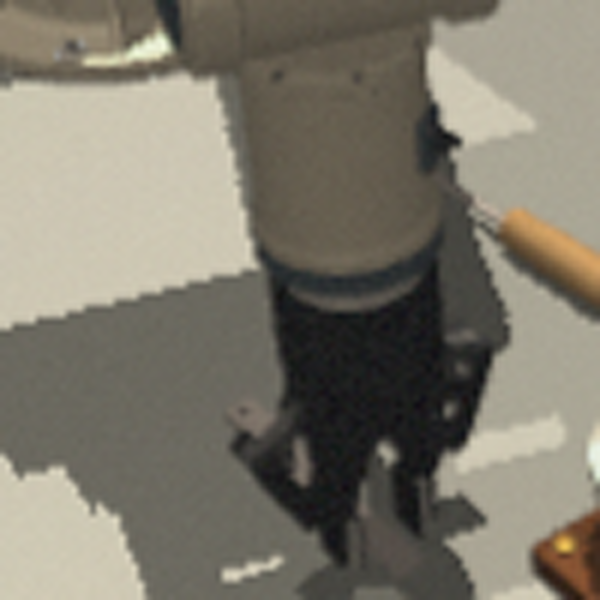

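The gauge lies between the fingers, with its end at about (400,560). Closing, then lifting.

Call:
apply_moves(series="0 0 0 0 0 0 0.5; 0 0 0 0 0 0 0.6; 0 0 0 0 0 0 0.65; 0 0 -0.02 0 0 0 0.7; 0 0 -0.02 0 0 0 1; 0 0 0 0 0 0 1; 0 0 0 0 0 0 1; 0 0 0 0 0 0 1; 0 0 0 0 0 0 1; 0 0 0 0 0 0 1")

```text
clock: 35.65
eef_pos: [547.8, -167.1, 19.4]
tcp_rot: [-3.141, 0.001, -3.123]
contact_force: [-1.9, -0.6, 6.5]
opening: 0.15
```

Call:
apply_moves(series="0 0 -0.5 0 0 0 1; 0 0 -1.5 0 0 0 1; 0 0 -2 0 0 0 1; 0 0 -2 0 0 0 1; 0 0 -2 0 0 0 1; 2.5 0 0 0 0 0 1; 3 0 0 0 0 0 1; 3 0 0 0 0 0 1; 2 0 0 0 0 0 1; 0 0 0 0 0 0.12 1")

```text
clock: 36.48
eef_pos: [437.4, -168.0, 98.4]
tcp_rot: [3.14, -0.005, 3.042]
contact_force: [-1.5, 0.8, -1.4]
opening: 0.15
```

Call:
apply_moves(series="0 0 0 0 0 0.12 1; 0 0 0 0 0 0.12 1; 0 0 0 0 0 0.12 1; 0 0 0 0 0 0.12 1; 0 0 0 0 0 0.12 1; 0 0 0 0 0 0.12 1; 0 0 0 0 0 0.12 1; 0 0 0 0 0 0.12 1; 0 0 0 0 0 0.12 1; 0 0 0 0 0 0.12 1")

```text
clock: 37.32
eef_pos: [442.3, -168.9, 99.0]
tcp_rot: [-3.141, -0.0, 1.834]
contact_force: [-0.2, 0.0, -0.7]
opening: 0.148
```

Call:
apply_moves(series="0 0 0 0 0 0.12 1; 0 0 0 0 0 0.12 1; 0 0 0 0 0 0.12 1; 0 0 0 0 0 0.12 1; 0 0 0 0 0 0.12 1; 0 0 0 0 0 0.12 1; 0 0 0 0 0 0.12 1; 0 0 0 0 0 0.12 1; 0 0 0 0 0 0.12 1; 0 0 0 0 0 0.12 1")

```text
clock: 38.15
eef_pos: [442.2, -168.9, 98.9]
tcp_rot: [-3.141, 0.0, 0.634]
contact_force: [-0.1, 1.0, -0.8]
opening: 0.151
```

Call:
apply_moves(series="0 0 0 0 0 0.12 1; 0 0 0 0 0 0.12 1; 0 0 0 0 0 0.12 1; 0 0 0 0 0 0.12 1; 0 0 0 0 0 0.12 1; 0 0 0 0 0 0.02 1; 0 0 0 0 0 0 1; 0 0 0 0 0 0 1; 0 0 0 0 0 0 1; 0 0 0 0 0 0 1")

```text
clock: 38.98
eef_pos: [442.5, -168.9, 98.9]
tcp_rot: [-3.142, 0.0, 0.022]
contact_force: [0.3, -0.0, -1.7]
opening: 0.152
```

Run:
```python
from h import *
st(); print(r.sense()["qpos"].round(2))
go((450,-58.8,88.4),.0187)
```

```text
t 38.98 p [ 442.5 -168.9   98.9] rpy [-3.1416e+00  1.0000e-04  2.2100e-02] F [ 0.3 -0.  -1.7] op 0.152
[-0.37  0.33  2.07  0.    0.73  1.18]
shift before turn [  1.   -10.99   1.05] | turn [-0.      0.0001  0.0034] | shift after turn [  0.96 -11.     1.05]
```

Call:
apply_moves(series="0 0 0 0 0 0.003 1; 0 -2 0 0 0 0 1; 0 -3 0 0 0 0 1; 0 -3 0 0 0 0 1; 0.75 -3 0 0 0 0 1; 0 0 0.5 0 0 0 1; 0 0 0.5 0 0 0 1; 0 0 0 0 0 0 1; 0 0 0 0 0 0 1; 0 0 0 0 0 0 1")

```text
clock: 39.82
eef_pos: [447.9, -59.7, 88.8]
tcp_rot: [3.142, 0.0, 0.016]
contact_force: [-0.3, 0.1, -1.2]
opening: 0.143
```

Run:
```python
from h import *
st(); go((450,-58.8,88.4),.0187)
f=r.grab_frame("top"); g=r.grab_frame("scene")
cv2.imwrite("top7raw.png",f); cv2.imwrite("scene7raw.png",g)
im=np.zeros((600,800,3),np.uint8); a=crop(f,235,165,50,75,8); b=crop(g,220,170,50,75,8)
im[:600,:400]=a; im[:600,400:800]=b; cv2.imwrite("pics/g7.png",im)
```

```text
t 39.82 p [447.9 -59.7  88.8] rpy [3.1415e+00 4.0000e-04 1.6200e-02] F [-0.3  0.1 -1.2] op 0.143
shift before turn [ 0.21 -0.08  0.04] | turn [ 0.0001  0.0004 -0.0025] | shift after turn [ 0.21 -0.08  0.04]
```

View pics/g7.png

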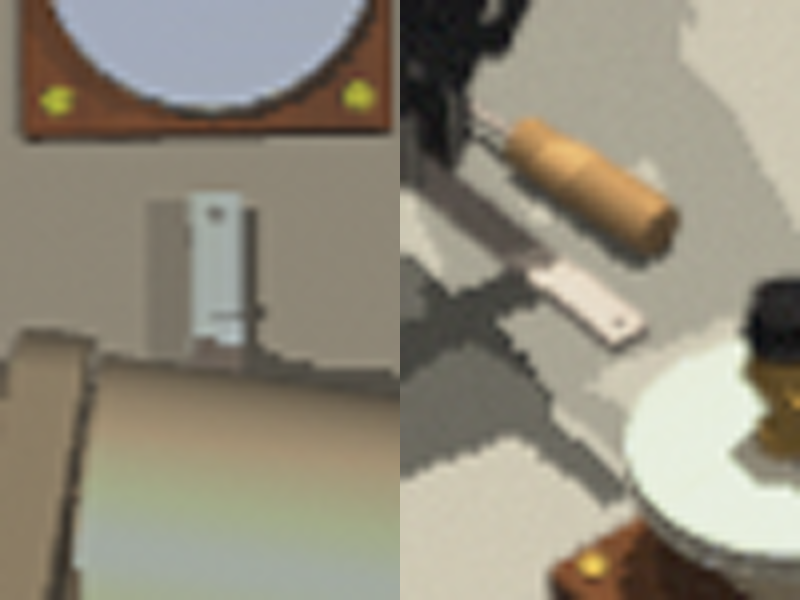

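Run:
```python
from h import *
t=lambda x,y:((x+.5)/8-.5+235,(y+.5)/8-.5+165)
s=lambda x,y:((x-400+.5)/8-.5+220,(y+.5)/8-.5+170)
o1,d1=ray("top",t(216,193)); o2,d2=ray("scene",s(630,336))
k=np.linalg.lstsq(np.stack([d1,-d2],1),o2-o1,rcond=None)[0]
print("tip",o1+d1*k[0],o2+d2*k[1])
# rim front of upper disc top: top pic (210,108); expected z 79
print("disc front",at("top",t(210,108),79), "tip@76",at("top",t(216,193),76),at("scene",s(630,336),76))
print("expected tip 448+127.5",proj("top",[575.5,-57.3,76])-t(216,193),proj("scene",[575.5,-57.3,76])-s(630,336))
```

```text
tip [575.83574146 -57.87588551  70.11470001] [575.98924959 -57.65632653  70.1288761 ]
disc front [602.97366448 -55.67969592  79.        ] tip@76 [575.13178757 -57.76369674  76.        ] [581.31446601 -61.7586121   76.        ]
expected tip 448+127.5 [[-0.17552896 -0.13925564]] [[-0.04071428 -1.66834521]]
```

The triangulated tip height (70 mm) is below the expected 76 mm. Part of that is the known scene-camera bias of about −3.5 mm; the rest could be droop. I'll calibrate the bias locally against the disc outline.

```bash
cat > fit.py <<'E'
from h import *
from scipy.ndimage import map_coordinates, gaussian_filter
def shift(img,P,n="scene",rng=5):
    """shift (px) of the model contour P (Nx3) that best meets the brightness edges"""
    g=gaussian_filter(img.astype(float).mean(2),.6); gy,gx=np.gradient(g)
    q=proj(n,P); tn=np.roll(q,-1,0)-np.roll(q,1,0); nn=np.stack([tn[:,1],-tn[:,0]],1); nn/=np.linalg.norm(nn,axis=1)[:,None]
    best=[]
    for dx in np.arange(-rng,rng+.01,.2):
        for dy in np.arange(-rng,rng+.01,.2):
            c=[q[:,1]+dy,q[:,0]+dx]
            v=map_coordinates(gx,c,order=1)*nn[:,0]+map_coordinates(gy,c,order=1)*nn[:,1]
            best.append((abs(v.mean()),dx.round(1),dy.round(1)))
    return sorted(best)[-3:]
a=np.linspace(0,2*np.pi,120,endpoint=False)
disc=lambda z:np.stack([657+55*np.cos(a),-55+55*np.sin(a),0*a+z],1)
def rect(tip,yaw,z0,z1,L=38,w=8):
    u=np.array([np.cos(yaw),np.sin(yaw)]);v=np.array([-u[1],u[0]]);pts=[]
    c=[(0,-w),(0,w),(-L,w),(-L,-w)]
    for i in (3,0,1):
        p,q=np.array(c[i]),np.array(c[(i+1)%4])
        for t in np.linspace(0,1,25):
            m=p+(q-p)*t; pts.append([*(tip+u*m[0]+v*m[1]),z1+(z0-z1)*m[0]/-L])
    return np.array(pts)
E
python3 - <<'E'
from fit import *
for n in("scene","top"):
    im=cv2.imread(n+"7raw.png")
    print(n,"disc",shift(im,disc(79),n)); print(n,"gauge",shift(im,rect(np.array([575.5,-57.5]),.0175,76.4,76.4),n))
print(proj("scene",[575.5,-57.5,77.4])-proj("scene",[575.5,-57.5,76.4]))
im=cv2.imread("scene0raw.png"); print("disc0",shift(im,disc(85),"scene"))
E
```

```text
scene disc [(np.float64(22.562193302988074), np.float64(0.4), np.float64(1.0)), (np.float64(22.634701326113124), np.float64(0.4), np.float64(1.2)), (np.float64(22.634923576821812), np.float64(0.6), np.float64(1.2))]
scene gauge [(np.float64(29.01609106994622), np.float64(0.4), np.float64(1.2)), (np.float64(29.105175373753013), np.float64(0.2), np.float64(1.2)), (np.float64(29.161043834939566), np.float64(0.2), np.float64(1.0))]
top disc [(np.float64(40.685395916314704), np.float64(0.0), np.float64(-0.2)), (np.float64(40.75439194495542), np.float64(-0.2), np.float64(-0.4)), (np.float64(40.8112752672002), np.float64(0.0), np.float64(-0.4))]
top gauge [(np.float64(18.651421940860203), np.float64(0.4), np.float64(0.4)), (np.float64(18.7536894822589), np.float64(0.2), np.float64(0.2)), (np.float64(18.84373870369306), np.float64(0.2), np.float64(0.4))]
[[-0.00554032 -0.2619126 ]]
disc0 [(np.float64(22.86446197696778), np.float64(0.8), np.float64(1.0)), (np.float64(22.993290338367537), np.float64(0.6), np.float64(1.0)), (np.float64(23.057349734336405), np.float64(0.6), np.float64(0.8))]
```

The gauge and disc contours show the same ~1.1 px scene-camera offset, so the gauge is level at the right height. Advancing to the rim.

Call:
apply_moves(series="0 -0.08 0.04 0 0 0 1; 0.4 0 0 0 0 0 1; 0.5 0 0 0 0 0 1; 0.5 0 0 0 0 0 1; 0.4 0 0 0 0 0 1; 0.3 0 0 0 0 0 1; 0 0 0 0 0 0 1; 0 0 0 0 0 0 1; 0 0 0 0 0 0 1; 0 0 0 0 0 0 1")

```text
clock: 40.75
eef_pos: [468.8, -57.6, 88.5]
tcp_rot: [-3.142, 0.0, 0.017]
contact_force: [0.5, -0.3, 0.0]
opening: 0.149
```

Call:
apply_moves(series="0.08 0 0 0 0 0 1; 0.08 0 0 0 0 0 1; 0.08 0 0 0 0 0 1; 0.08 0 0 0 0 0 1; 0.08 0 0 0 0 0 1; 0 0 0 0 0 0 1; 0 0 0 0 0 0 1; 0 0 0 0 0 0 1; 0 0 0 0 0 0 1; 0 0 0 0 0 0 1")

```text
clock: 41.58
eef_pos: [473.1, -57.6, 88.5]
tcp_rot: [-3.142, -0.0, 0.017]
contact_force: [0.4, 0.1, -1.4]
opening: 0.151
```

Call:
apply_moves(series="0.05 0 0 0 0 0 1; 0.05 0 0 0 0 0 1; 0.05 0 0 0 0 0 1; 0 0 0 0 0 0 1; 0 0 0 0 0 0 1; 0 0 0 0 0 0 1; 0 0 0 0 0 0 1; 0 0 0 0 0 0 1; 0 0 0 0 0 0 1; 0 0 0 0 0 0 1")

```text
clock: 42.42
eef_pos: [474.6, -57.6, 88.6]
tcp_rot: [3.142, -0.0, 0.017]
contact_force: [0.1, -0.5, 0.0]
opening: 0.152
```

Call:
apply_moves(series="0.05 0 0 0 0 0 1; 0.05 0 0 0 0 0 1; 0 0 0 0 0 0 1; 0 0 0 0 0 0 1; 0 0 0 0 0 0 1; 0 0 0 0 0 0 1; 0 0 0 0 0 0 1; 0 0 0 0 0 0 1; 0 0 0 0 0 0 1; 0 0 0 0 0 0 1")

```text
clock: 43.25
eef_pos: [475.6, -57.6, 88.6]
tcp_rot: [-3.142, -0.0, 0.017]
contact_force: [0.1, 0.2, -1.4]
opening: 0.15
```

Call:
apply_moves(series="0.05 0 0 0 0 0 1; 0.05 0 0 0 0 0 1; 0 0 0 0 0 0 1; 0 0 0 0 0 0 1; 0 0 0 0 0 0 1; 0 0 0 0 0 0 1; 0 0 0 0 0 0 1; 0 0 0 0 0 0 1; 0 0 0 0 0 0 1; 0 0 0 0 0 0 1")

```text
clock: 44.08
eef_pos: [476.2, -57.5, 88.4]
tcp_rot: [-3.141, 0.001, 0.017]
contact_force: [-3.6, -0.8, -1.0]
opening: 0.147
```

Run:
```python
from h import *
st()
```

```text
t 44.08 p [476.2 -57.5  88.4] rpy [-3.1415e+00  8.0000e-04  1.7300e-02] F [-3.6 -0.8 -1. ] op 0.147
```

Call:
apply_moves(series="0.04 0 0 0 0 0 1; 0.03 0 0 0 0 0 1; 0 0 0 0 0 0 1; 0 0 0 0 0 0 1; 0 0 0 0 0 0 1; 0 0 0 0 0 0 1; 0 0 0 0 0 0 1; 0 0 0 0 0 0 1; 0 0 0 0 0 0 1; 0 0 0 0 0 0 1")

```text
clock: 44.92
eef_pos: [476.2, -57.5, 88.2]
tcp_rot: [-3.141, 0.002, 0.017]
contact_force: [-6.0, -0.5, -0.2]
opening: 0.146
```

Run:
```python
from fit import *
st()
for n in("scene","top"):
    f=r.grab_frame(n); cv2.imwrite(n+"8raw.png",f)
im=cv2.imread("scene8raw.png"); print([shift(im,disc(z))[-1] for z in(77,79,81)])
print(shift(im,rect(np.array([602.3,-57.]),.0175,76.2,76.2))[-1])
```

```text
t 44.92 p [476.2 -57.5  88.2] rpy [-3.1414e+00  2.2000e-03  1.7300e-02] F [-6.  -0.5 -0.2] op 0.146
[(np.float64(25.44177784107849), np.float64(0.4), np.float64(0.6)), (np.float64(25.343225085669623), np.float64(0.4), np.float64(1.2)), (np.float64(25.34919784739991), np.float64(0.4), np.float64(1.6))]
(np.float64(21.8158005651443), np.float64(-1.6), np.float64(-0.8))
```

It jams: TCP x stays at 476.2 while Fx goes to −6 N, and the disc outline is unchanged. One slightly firmer push, then back straight out.

Call:
apply_moves(series="0.04 0 0 0 0 0 1; 0 0 0 0 0 0 1; 0 0 0 0 0 0 1; 0 0 0 0 0 0 1; 0 0 0 0 0 0 1; 0 0 0 0 0 0 1; 0 0 0 0 0 0 1; 0 0 0 0 0 0 1; 0 0 0 0 0 0 1; 0 0 0 0 0 0 1")

```text
clock: 45.85
eef_pos: [476.2, -57.4, 88.1]
tcp_rot: [-3.141, 0.003, 0.017]
contact_force: [-7.0, -0.4, -0.3]
opening: 0.149
```

Call:
apply_moves(series="-0.1 0 0 0 0 0 1; -0.1 0 0 0 0 0 1; -0.3 0 0 0 0 0 1; -0.8 0 0 0 0 0 1; -1.5 0 0 0 0 0 1; -2 0 0 0 0 0 1; -1 0 0 0 0 0 1; 0 1 0 0 0 0 1; 0 2.5 0 0 0 0 1; 0 2.5 0 0 0 0 1")

```text
clock: 46.68
eef_pos: [421.8, -119.5, 89.0]
tcp_rot: [3.141, -0.002, 0.019]
contact_force: [1.1, 0.4, -1.3]
opening: 0.145
```

Call:
apply_moves(series="0 2.5 0 0 0 0 1; 0 2.5 0 0 0 0 1; 0 0 1.5 0 0 0 1; 0 0 2 0 0 0 1; 0 0 1.8 0 0 0 1; 0 0 1 0 0 0 1; 0 0 0 0 0 0 1; 0 0 0 0 0 0 1; 0 0 0 0 0 0 1; 0 0 0 0 0 0 1")

```text
clock: 47.52
eef_pos: [422.4, -168.8, 26.4]
tcp_rot: [3.141, -0.002, 0.017]
contact_force: [0.4, -0.4, -0.5]
opening: 0.146
```

Call:
apply_moves(series="0 0 0.3 0 0 0 1; 0 0 0.2 0 0 0 1; 0 0 0.05 0 0 0 1; 0 0 0 0 0 0 1; 0 0 0 0 0 0 1; 0 0 0 0 0 0 1; 0 0 0 0 0 0 1; 0 0 0 0 0 0 1; 0 0 0 0 0 0 1; 0 0 0 0 0 0 1")

```text
clock: 48.35
eef_pos: [421.6, -168.5, 20.0]
tcp_rot: [3.142, 0.0, 0.017]
contact_force: [-0.4, 0.9, -0.3]
opening: 0.149
```

Call:
apply_moves(series="0 0 0.05 0 0 0 1; 0 0 0.05 0 0 0 1; 0 0 0 0 0 0 1; 0 0 0 0 0 0 1; 0 0 0 0 0 0 1; 0 0 0 0 0 0 1; 0 0 0 0 0 0 1; 0 0 0 0 0 0 1; 0 0 0 0 0 0 1; 0 0 0 0 0 0 1")

```text
clock: 49.18
eef_pos: [421.6, -168.6, 19.4]
tcp_rot: [3.142, -0.0, 0.017]
contact_force: [-1.8, 1.1, 8.2]
opening: 0.15
```

On the bench (8 N). Releasing and retreating.

Call:
apply_moves(series="0 0 0 0 0 0 0.6; 0 0 0 0 0 0 0.5; 0 0 0 0 0 0 0.3; 0 0 0 0 0 0 0; 0 0 0 0 0 0 0; 0 0 0 0 0 0 0; 0 0 -0.5 0 0 0 0; 0 0 -1.5 0 0 0 0; 0 0 -2.5 0 0 0 0; 0 0 -3 0 0 0 0")

```text
clock: 50.02
eef_pos: [420.4, -168.0, 94.1]
tcp_rot: [-3.14, 0.003, 0.017]
contact_force: [0.5, 0.9, -0.1]
opening: 0.498
```

Call:
apply_moves(series="-1 2 -3 0 0 0 0; -1 3 -2 0 0 0 0; 0 3 -1 0 0 0 0; 0 3 0 0 0 0 0; 0 3 0 0 0 0 0; 0 3 0 0 0 0 0; 0 0 0 0 0 0 0; 0 0 0 0 0 0 0; 0 0 0 0 0 0 0; 0 0 0 0 0 0 0")

```text
clock: 50.85
eef_pos: [404.2, -337.7, 153.9]
tcp_rot: [-3.141, 0.001, 0.018]
contact_force: [0.3, 0.4, 0.5]
opening: 0.498
```

Run:
```python
from fit import *
st()
f=r.grab_frame("top"); g=r.grab_frame("scene")
print([shift(g,disc(z))[-1] for z in(79,)], shift(f,disc(79),"top")[-1])
im=np.zeros((600,800,3),np.uint8)
im[:600,:400]=crop(f,225,110,100,150,4); im[:540,400:]=crop(g,130,130,148,200,2.7)[:540,:400]; cv2.imwrite("pics/g9.png",im)
```

```text
t 50.85 p [ 404.2 -337.7  153.9] rpy [-3.1407e+00  7.0000e-04  1.7800e-02] F [0.3 0.4 0.5] op 0.498
[(np.float64(20.94143723698575), np.float64(0.6), np.float64(1.2))] (np.float64(42.94105109458758), np.float64(0.0), np.float64(-0.4))
```

View pics/g9.png

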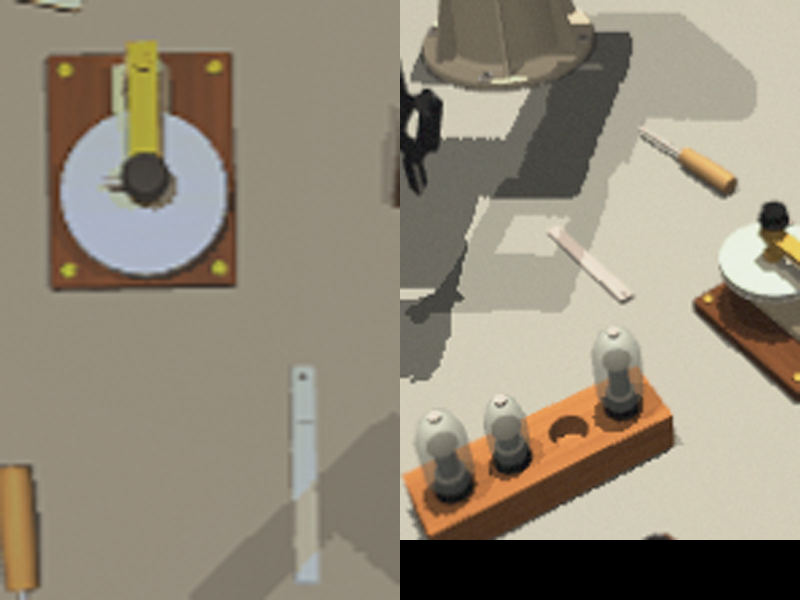

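The gauge lies flat on the bench at (305,470) in the top crop. The disc outline is unchanged, and the valves and screwdriver are where they were. Handing in.

```bash
python3 -c "
from rig import r
print(r.sign_off())"
```

```text
the job is handed in; nothing more can be done
None
```

The job is handed in at about 51 s of the 72 s allowed. The gap is set, the thick end jammed at it, and the gauge lies flat on the bench.

- **Setting the gap:** I slid the thin end in about 41 mm past the axis, laid it on the lower disc and let go. I then pressed the knob until the disc stopped: the tool height held at 160.1 mm while the force rose to 10.5 N. That puts the knob top at about 143 mm, which means a 5 mm gap.
- **Trying the thick end:** I drew the gauge out, laid it on the bench, took it up by the thin end and turned it round. The thick end jammed at the edge of the gap: the tool did not advance from x 476.2 mm as the push rose to 7 N.

**Last checks:**
- The upper disc's outline in both cameras matched the one taken after setting. That shows the gap unchanged only to a few tenths of a millimetre.
- The valves, rack and screwdriver looked unmoved. The crystal and meter were not in the last crops, but the arm only passed high over that side at the start.
- The tool force was near zero with the gripper clear.

**What went less smoothly:**
- The first regrip in the gap sat about 1 mm too high and pressed about 6 N down on the gauge, so I opened and regripped more softly.
- Raw triangulation put the held thick end about 6 mm too low. The disc outline showed the same scene-camera offset, so I took that as calibration error, not droop.
- I viewed 12 pictures, two over the budget of 10.

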